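# Clear the budare: unstack the breakfast things onto their own places

### The arm

A 6-joint arm with a two-finger parallel gripper is mounted at the origin on the work surface. World frame = base frame: x ahead of the robot, y to its left, z up, the work surface at z = 0. Lengths are in m, angles in rad, forces in N, time in s.
With the tool pointing down it reaches from about 0.25 to 0.775 m from the base axis. Payload 4 kg.
Tool frame: the origin (TCP) lies at the very end of the fingers, on their centre line; the grasp point (between the pads) lies 19 mm behind it (robot.pinch_z is the distance from the TCP to the grasp point, in m); z points along the fingers, y is the line along which they close (so a half turn about z gives the same grasp; the last joint's range is limited). The gripper opens to 85 mm and grips with 20 to 120 N. Pads are 22 mm wide; open, the fingers measure 114 mm over their backs; the gripper's body (76 mm by 85 mm) begins 54 mm behind the grasp point. The pads swing forward as they close: fully open they stand 13 mm farther back than shut.
Start: joints at [-1.297, 0.087, 1.371, -0, 1.684, -0.103], TCP at [0.202, -0.511, 0.231] pointing down, gripper open.
Joint ranges: [-3.1, 3.1], [-0.76, 2.03], [0.27, 2.55], [-1.08, 4.22], [0.17, 2.65], [-2.57, 2.57]. Speed limits (rad/s): [2.79, 2.79, 3.14, 3.14, 3.14, 3.14].

### API

Orientations are given as a unit quaternion [w, x, y, z].
In Python, from bench import status, read_camera, get_calibration, robot gives the robot as it stands.
- The arm moves only by the tool apply_moves, never from a script. Its argument "commands" is one flat list of numbers, 4 for each row, row after row: the shift along the tool's x, y, z in cm, then the turn about the tool's z in units of 5 degrees (1.0 is 5 degrees). A call has 1 to 20 rows; each row shifts and turns the commanded pose from where the row before left it, along the tool's axes as they then stand; what a row does not reach is not made up. A row lasts 1/8 s, in which the tool goes at most 62.5 mm and 10.7 degrees, less where a joint would pass 70% of its speed; a pose out of reach is approached as far as the arm can. A call is refused whole if a number of a shift passes 6.25 or a number of a turn 1, either way. A call with a gripper value outside its range is refused whole. "hand" is the finger opening in cm, from 0 to 8.54, set as the call begins (left out, the last holds). The fingers move at their own pace and stop on an object; the grip force is fixed at half the most. Time passes only in rows, so rows that do not move let the fingers close. It gives the time, the measured TCP pose, the force, the opening and the grip force at its end, in the units of the state.
- status.state(): the state, without advancing time (a new reading comes with each control period).
- read_camera(name): name is "scene" or "top"; returns (picture, depth): 480x640x3 uint8, red, green, blue; 480x640 float32, m along the optical axis (not along the pixel's ray), 0 where there is no reading.
- get_calibration(name): a dict with "fx", "fy", "cx", "cy" (pixels), "R" (3x3) and "t" (3): a world point X has camera coordinates R X + t. Camera axes: x right, y down, z forward; pixel columns grow to the right and rows downward; lengths in m; the calibration is good to about 2 mm. A picture is of the moment at which its call begins. get_calibration takes no time and is no camera call.
- robot.job_done(): hands the job in; it is judged then, once.
The state is a dict: "time": time; "joint_positions": joint angles; "dq": joint speeds; "effort": joint torques, N m; "ee_pos": TCP position; "ee_rot": TCP orientation; "force": force on the tool from outside, world axes, zero at the start; "ft_torque": the same for the moment, N m; "finger_gap": finger opening in m; "grasp_force": force on a finger pad.
Only numpy, scipy, OpenCV 4.12 (cv2) and the standard library are available. Lean on these libraries where they do the work, as an engineer would, in place of code of your own. Each camera call takes 0.05 s, during which the arm holds its last target. There are 200 camera calls.

### The job

The budare is wanted for arepas, so take apart the stack parked on it and clear the two boxes off too: the tin canister goes on the round green coaster, the terracotta salt cellar on the marble tile, the wooden bocadillo box on the dark slate and the blue butter dish on the yellow board. Set each down gently and upright in the middle of its place, the two boxes lengthwise along theirs, never tipping anything over. Leave the glass shaker and the orange brush as they are.

Things in the scene. Friction and masses are not known exactly. Their poses are not given: they have to be found in the camera images.
- canister: closed round tin canister, bare steel, 44 mm across, body 60 mm high, with an 18 mm red press button 5 mm high in the middle of the lid; origin at the centre of the underside, z up; about 0.15 kg. Starts as the top of the stack, on the salt cellar
- salt_cellar: round terracotta salt cellar with a flat closed lid (one solid piece to handle), 64 mm across, 40 mm high; origin at the centre of the underside, z up; about 0.22 kg. Starts in the middle of the stack, on one of the two boxes, with the canister on it
- bocadillo_box: closed wooden sweet box, tan with two dark guava-red bands across it near its ends, 110 x 60 mm, 36 mm high; origin at the centre of its underside, x along its length; grip across the 60 mm width. Lies on the budare (fixed black iron disc, 260 mm across, 14 mm thick) beside the other box, nearly parallel, gap about 55 mm. Either box may be the one under the salt cellar; about 0.3 kg
- butter_dish: closed butter dish, blue enamel with a white line round its sides, 110 x 60 mm, 36 mm high; origin at the centre of its underside, x along its length; grip across the 60 mm width. Lies on the budare (fixed black iron disc, 260 mm across, 14 mm thick) beside the other box, nearly parallel, gap about 55 mm. Either box may be the one under the salt cellar; about 0.35 kg
- coaster: round green silicone coaster, 84 mm across, fixed flat on the counter, 6 mm thick, origin at the centre of the underside; place of the canister
- marble_tile: square pale marble tile, 90 x 90 mm, fixed flat on the counter, 6 mm thick, origin at the centre of the underside; place of the salt cellar
- slate: dark grey rectangular slate, 134 x 84 mm, fixed flat on the counter, 6 mm thick, origin at the centre of the underside, x along its length; place of the wooden bocadillo box
- yellow_board: yellow rectangular board, 134 x 84 mm, fixed flat on the counter, 6 mm thick, origin at the centre of the underside, x along its length; place of the butter dish
- shaker: glass shaker with a steel cap, 48 mm across, 88 mm high, standing beyond the budare; origin at the centre of the underside; to be left alone
- brush: orange silicone brush lying flat along x at the robot's right, 215 mm long, at most 36 mm wide and 14 mm high; origin on its underside, about 115 mm from the handle's end; to be left alone

How it is judged:
By the outcome, as a careful person would: the job done as asked, in the order asked, and still so for the second after the job is handed in, with the robot touching nothing.
It also fails if it takes over 131 s, if anything falls off the work surface, if the arm or the gripper's body presses on something with over 40 N, if the wrist force passes 120 N, or if a joint passes its speed limit or range.

## Working session

There is one attempt and no reset: what is moved stays moved. The work goes in short steps, Python scripts to look and compute and a tool call to move; the robot and the scene stay as the last step left them, time stands still between calls to the robot, and variables do not carry over. Pictures are saved under pics/ and viewed, at most 14 in all, crops included, and the job is handed in when it is done.

Besides the shell and the picture viewer there is one more tool, called after "Call:" as a command line: name --argument value ..., lists and objects as JSON in quotes. apply_moves: Moves the arm, as the interface text tells. Its arguments: {"type":"object","properties":{"commands":{"type":"array"},"hand":{"type":"number"}},"required":["commands"]}

```bash
ls; mkdir -p pics; python3 - <<'E'
from bench import status, read_camera, get_calibration, robot
import cv2,numpy as np
s=status.state(); print(s['time'],s['ee_pos'],s['ee_rot'],s['finger_gap'],robot.pinch_z)
for n in('scene','top'):
    p,d=read_camera(n); cv2.imwrite(f'pics/{n}0.png',p[:,:,::-1]); np.savez(f'pics/{n}0.npz',p=p,d=d)
    c=get_calibration(n); print(n,c)
E
```

```text
pics
0.0 [ 0.20224522 -0.51092851  0.23012952] [-1.11874307e-03  9.82305750e-01  1.87280946e-01 -9.08152980e-05] 0.08574885113994936 0.0187
scene {'fx': 483.09520764920956, 'fy': 483.09520764920956, 'cx': 320.81336764665605, 'cy': 238.5527283471027, 'R': array([[-0.82620528,  0.56313525,  0.01623317],
       [ 0.38070918,  0.57933409, -0.72071668],
       [-0.4152654 , -0.58927981, -0.69303965]]), 't': array([ 0.51382198, -0.10515035,  1.47642864])}
top {'fx': 481.00951080439086, 'fy': 481.00951080439086, 'cx': 325.23481802174814, 'cy': 234.9419095469769, 'R': array([[-0.018438  , -0.99969089, -0.01667823],
       [-0.98909255,  0.02067558, -0.14583708],
       [ 0.14613683,  0.01380736, -0.98916803]]), 't': array([-0.06233842,  0.58230753,  1.19981841])}
```

View pics/top0.png

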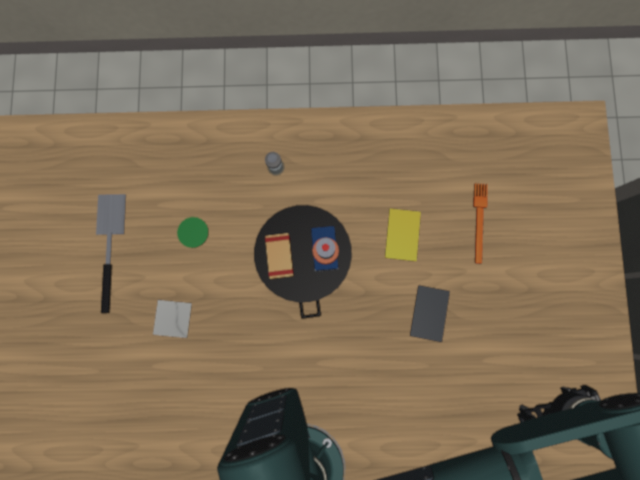

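View pics/scene0.png

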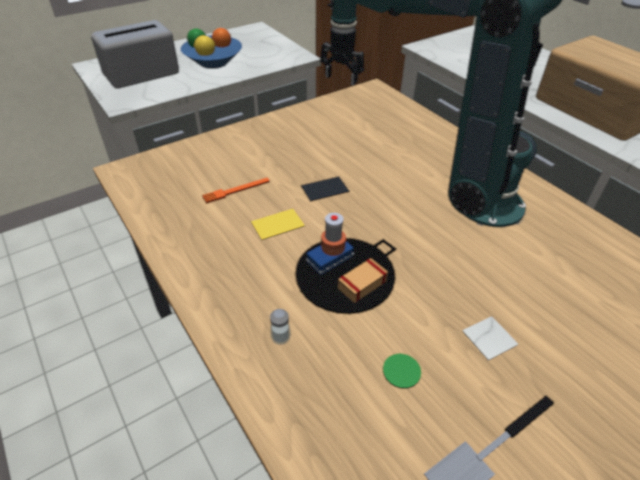

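The top view shows the coaster at (193,232), the marble at (173,319), the bocadillo box at (279,256), the stack on the blue dish at (325,248), the yellow board at (403,235) and the slate at (430,314). The scene view confirms the stack: canister on salt cellar on blue dish. Next I measure positions.

```bash
cat >h.py <<'E'
import cv2,numpy as np
from bench import get_calibration
def cast(n,uv,z):
    c=get_calibration(n);uv=np.atleast_2d(uv).astype(float)
    r=np.c_[(uv[:,0]-c['cx'])/c['fx'],(uv[:,1]-c['cy'])/c['fy'],np.ones(len(uv))]@c['R']
    o=-c['R'].T@c['t']; return (o+r*((z-o[2])/r[:,2])[:,None])[:,:2]
def blob(n,p,lo,hi,box,z):
    """largest colour blob within box (u0,v0,u1,v1) -> world centre, size, long-axis angle (deg) on plane z"""
    h=cv2.cvtColor(p,cv2.COLOR_RGB2HSV); m=cv2.inRange(h,np.array(lo),np.array(hi))
    k=np.zeros_like(m);k[box[1]:box[3],box[0]:box[2]]=255;m&=k
    cs=cv2.findContours(m,cv2.RETR_EXTERNAL,cv2.CHAIN_APPROX_NONE)[0]
    if not cs: return None
    c=max(cs,key=cv2.contourArea)[:,0]
    w=cast(n,c,z); (cx,cy),(a,b),t=cv2.minAreaRect((w*1000).astype(np.float32))
    if a<b: a,b,t=b,a,t+90
    return np.round([cx,cy,a,b,(t+90)%180-90],1),len(c),c.min(0),c.max(0)
E
python3 - <<'E'
from h import *
T=np.load('pics/top0.npz')['p'];S=np.load('pics/scene0.npz')['p']
G=([45,100,40],[85,255,255]);Y=([22,150,120],[35,255,255]);B=([100,120,40],[130,255,255]);M=([0,0,165],[180,40,255]);D=([0,0,30],[180,90,100]);W=([0,40,90],[25,200,255]);R=([0,170,60],[8,255,255])
print('coaster',blob('top',T,*G,(170,210,215,255),.006),blob('scene',S,*G,(370,345,430,395),.006))
print('marble',blob('top',T,*M,(145,290,200,345),.006),blob('scene',S,*M,(450,310,530,365),.006))
print('yellow',blob('top',T,*Y,(375,200,430,270),.006),blob('scene',S,*Y,(240,200,315,245),.006))
print('slate',blob('top',T,*D,(400,280,460,350),.006),blob('scene',S,*D,(295,170,355,205),.006))
print('boc',blob('top',T,([0,60,90],[30,255,255]),(258,225,300,285),.05))
print('but',blob('top',T,*B,(303,215,348,280),.05),blob('scene',S,*B,(300,230,360,275),.05))
print('salt',blob('top',T,([0,100,60],[20,255,255]),(303,215,348,280),.09))
print('disc',blob('top',T,([0,0,0],[180,255,60]),(240,195,360,299),.014))
a=np.hstack([cv2.resize(T[200:300,235:365,::-1],(400,308)),cv2.resize(S[205:305,290:420,::-1],(400,308))])
b=np.hstack([cv2.resize(T[280:350,400:470,::-1],(280,280)),cv2.resize(T[285:355,140:210,::-1],(280,280)),np.zeros((280,240,3),np.uint8)])
cv2.imwrite('pics/crop0.png',np.vstack([a,b]))
E
```

```text
coaster (array([601.9, 281.4,  80.2,  79.9, -44.9]), 84, array([177, 217], dtype=int32), array([207, 247], dtype=int32)) (array([604.5, 286.2,  81.4,  78.9,  34.6]), 99, array([383, 354], dtype=int32), array([420, 387], dtype=int32))
marble None (array([376.4, 334.5,  91.1,  89.8,  -6.7]), 115, array([463, 317], dtype=int32), array([517, 359], dtype=int32))
yellow (array([ 583.9, -278.1,  131.1,   80.9,   -7.5]), 154, array([386, 209], dtype=int32), array([419, 260], dtype=int32)) (array([ 587.6, -272.7,  129.4,   79.8,   -7.4]), 111, array([252, 210], dtype=int32), array([302, 238], dtype=int32))
slate (array([ 376.6, -338.9,  132.5,   83.8,  -12.1]), 160, array([410, 286], dtype=int32), array([448, 341], dtype=int32)) (array([ 380.3, -333. ,  128.6,   81.5,  -12. ]), 101, array([302, 177], dtype=int32), array([347, 200], dtype=int32))Traceback (most recent call last):
  File "<stdin>", line 8, in <module>
TypeError: blob() missing 1 required positional argument: 'z'
```

```bash
python3 - <<'E'
from h import *
T=np.load('pics/top0.npz')['p'];S=np.load('pics/scene0.npz')['p']
B=([100,120,40],[130,255,255])
print('marble',blob('top',T,[0,0,120],[180,40,255],(145,290,200,345),.006))
w=([0,60,90],[30,255,255])
print('boc',blob('top',T,*w,(258,225,300,285),.05),blob('scene',S,*w,(335,255,390,302),.05))
print('but',blob('top',T,*B,(303,215,348,280),.05),blob('scene',S,*B,(300,230,360,275),.05))
print('salt',blob('top',T,[0,100,60],[20,255,255],(303,215,348,280),.09),blob('scene',S,[0,120,60],[20,255,255],(315,228,350,256),.09))
print('button',blob('top',T,[0,150,60],[12,255,255],(315,240,335,254),.155),blob('scene',S,[0,120,60],[20,255,255],(325,212,343,224),.155))
print('disc',blob('top',T,[0,0,0],[180,255,60],(240,195,360,299),.014))
a=np.hstack([cv2.resize(T[200:300,235:365,::-1],(400,308)),cv2.resize(S[205:305,290:420,::-1],(400,308))])
b=np.hstack([cv2.resize(T[280:350,400:470,::-1],(280,280)),cv2.resize(T[285:355,140:210,::-1],(280,280)),np.zeros((280,240,3),np.uint8)])
cv2.imwrite('pics/crop0.png',np.vstack([a,b]))
E
```

```text
marble (array([375.1, 330.4,  89.4,  89.1,  -6.5]), 131, array([153, 300], dtype=int32), array([190, 337], dtype=int32))
boc (array([529.8,  46.1, 112.3,  63.1,   5.7]), 128, array([265, 233], dtype=int32), array([292, 278], dtype=int32)) (array([532. ,  51. , 116.5,  66.6,   5.8]), 101, array([339, 258], dtype=int32), array([387, 293], dtype=int32))
but (array([584.3, -67.5,  60.8,  36.3, -81.6]), 67, array([312, 226], dtype=int32), array([334, 242], dtype=int32)) (array([552.2, -62.2, 121.5,  74.5,   4.5]), 115, array([307, 242], dtype=int32), array([353, 269], dtype=int32))
salt (array([528.7, -73.9,  65.6,  50.1, -85.4]), 91, array([312, 242], dtype=int32), array([338, 263], dtype=int32)) (array([549.4, -51.4,  75.6,  63.8,  56.7]), 84, array([321, 232], dtype=int32), array([346, 253], dtype=int32))
button (array([535.8, -74.3,   9.4,   9.3,  -1.1]), 12, array([323, 245], dtype=int32), array([327, 249], dtype=int32)) (array([538.4, -70.2,   8.1,   7.7, -68.3]), 8, array([332, 216], dtype=int32), array([336, 218], dtype=int32))
disc (array([542.8, -12.5, 250.5, 243.4,  88.9]), 271, array([255, 206], dtype=int32), array([350, 298], dtype=int32))
```

View pics/crop0.png

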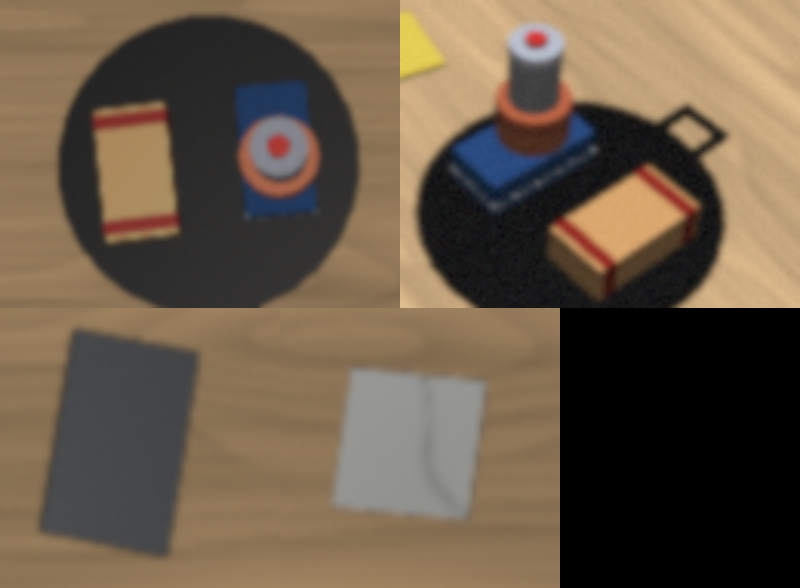

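The crop confirms the blue dish carries the stack and gives clean outlines. The two cameras differ by about (2.5, 5) mm, so I use their mean. I move above the canister at about (537,-72) with yaw 0.

Call:
apply_moves --commands '[0, 0, 0, 0.86, 0, 0, 0, 0.86, 0, 0, 0, 0.86, 0, 0, 0, 0.86, 0, 0, 0, 0.86, 2.58, -3.38, 0, 0, 2.58, -3.38, 0, 0, 2.58, -3.38, 0, 0, 2.58, -3.38, 0, 0, 2.58, -3.38, 0, 0, 2.58, -3.38, 0, 0, 2.58, -3.38, 0, 0, 2.58, -3.38, 0, 0, 2.58, -3.38, 0, 0, 2.58, -3.38, 0, 0, 2.58, -3.38, 0, 0, 2.58, -3.38, 0, 0, 2.58, -3.38, 0, 0, 0, 0, 0, 0, 0, 0, 0, 0]' --hand 8.54

```text
time: 2.6
ee_pos: [0.5367, -0.0717, 0.2307]
ee_rot: [0.0, 1.0, 0.001, -0.001]
force: [-0.5, 0.0, -0.5]
finger_gap: 0.0857
grasp_force: 0.0
```

Call:
apply_moves --commands '[0, 0, 2, 0, 0, 0, 2, 0, 0, 0, 2, 0, 0, 0, 2, 0, 0, 0, 1.5, 0, 0, 0, 1.5, 0, 0, 0, 1, 0, 0, 0, 0.5, 0, 0, 0, 0, 0, 0, 0, 0, 0]'

```text
time: 3.85
ee_pos: [0.5376, -0.0716, 0.107]
ee_rot: [0.0, 1.0, 0.001, 0.001]
force: [-0.6, -0.4, 0.2]
finger_gap: 0.0853
grasp_force: 0.0
```

```bash
cat >look.py <<'E'
import sys
from h import *
from bench import read_camera,status
n=sys.argv[1]
out=[]
for c,b in (('top',eval(sys.argv[2])),('scene',eval(sys.argv[3]))):
    p,d=read_camera(c); np.savez(f'pics/{c}{n}.npz',p=p,d=d)
    out.append(cv2.resize(p[b[1]:b[3],b[0]:b[2],::-1],(400,400),interpolation=cv2.INTER_CUBIC))
cv2.imwrite(f'pics/v{n}.png',np.hstack(out)); s=status.state(); print(s['time'],s['ee_pos'],s['finger_gap'])
E
python3 look.py 1 '(265,190,365,290)' '(280,180,400,300)'
```

```text
3.95 [ 0.53755894 -0.07157098  0.10702197] 0.0854401695632286
```

View pics/v1.png

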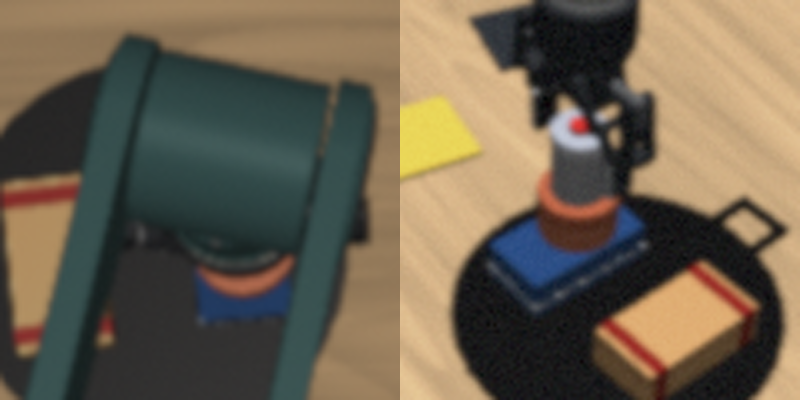

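The scene crop shows the fingers either side of the canister, with nothing touched. I close, then lift.

Call:
apply_moves --commands '[0, 0, 0, 0, 0, 0, 0, 0, 0, 0, 0, 0, 0, 0, 0, 0, 0, 0, 0, 0, 0, 0, 0, 0, 0, 0, 0, 0, 0, 0, 0, 0]' --hand 3.8

```text
time: 4.95
ee_pos: [0.5373, -0.0717, 0.1067]
ee_rot: [0.0, 1.0, 0.001, 0.0]
force: [-0.0, -0.9, 3.1]
finger_gap: 0.0428
grasp_force: 60.9
```

Call:
apply_moves --commands '[0, 0, -0.3, 0, 0, 0, -0.7, 0, 0, 0, -1.5, 0, 0, 0, -2, 0, 0, 0, -2, 0, 0, 0, -2, 0, 0, 0, -1, 0, 0, 0, 0, 0, 0, 0, 0, 0]'

```text
time: 6.08
ee_pos: [0.5366, -0.0714, 0.2004]
ee_rot: [-0.0, 1.0, 0.001, -0.001]
force: [0.1, -0.7, -1.4]
finger_gap: 0.0428
grasp_force: 60.9
```

```bash
python3 look.py 2 '(265,190,365,290)' '(280,130,400,250)'
python3 - <<'E'
from h import *
S=np.load('pics/scene2.npz')['p']
print('button',blob('scene',S,[0,120,60],[12,255,255],(320,130,350,190),.155+.0985))
print('salt',blob('scene',S,[0,120,60],[20,255,255],(315,228,350,256),.09))
E
```

```text
6.175 [ 0.5365424 -0.0713847  0.2001247] 0.04270287471109514
button (array([542.1, -64.3,   7.5,   6.9,  54.6]), 8, array([334, 186], dtype=int32), array([337, 188], dtype=int32))
salt (array([545.3, -57.8,  91.2,  63.6,  55.7]), 74, array([321, 228], dtype=int32), array([346, 253], dtype=int32))
```

View pics/v2.png

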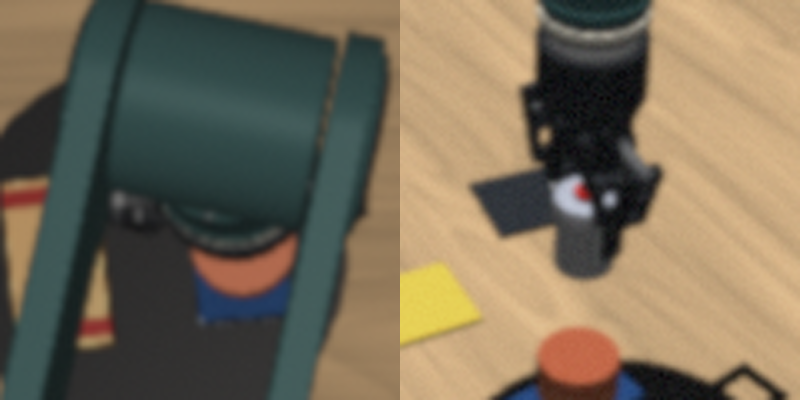

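The canister hangs upright in the fingers. The button is at crop (583,192), partly hidden. I carry it to the coaster.

Call:
apply_moves --commands '[0.25, -1.3, 0, 0, 0.5, -2.6, 0, 0, 0.5, -2.6, 0, 0, 0.5, -2.6, 0, 0, 0.5, -2.6, 0, 0, 0.5, -2.6, 0, 0, 0.5, -2.6, 0, 0, 0.5, -2.6, 0, 0, 0.5, -2.6, 0, 0, 0.5, -2.6, 0, 0, 0.5, -2.6, 0, 0, 0.5, -2.6, 0, 0, 0.5, -2.6, 0, 0, 0.4, -2.6, 0, 0, 0, -1.8, 0, 0, 0, -1.2, 2, 0, 0, 0, 3, 0, 0, 0, 1, 0, 0, 0, 0, 0, 0, 0, 0, 0]'

```text
time: 8.68
ee_pos: [0.6037, 0.3095, 0.1426]
ee_rot: [-0.0, 1.0, 0.001, 0.001]
force: [0.4, -0.0, -1.6]
finger_gap: 0.0428
grasp_force: 61.0
```

```bash
python3 look.py 3 '(150,190,240,280)' '(350,290,450,390)'
python3 - <<'E'
from h import *
S=np.load('pics/scene3.npz')['p'];T=np.load('pics/top3.npz')['p']
G=([45,100,40],[85,255,255])
print('coaster',blob('top',T,*G,(170,210,215,255),.006),blob('scene',S,*G,(370,345,430,395),.006))
print('salt',blob('top',T,[0,100,60],[20,255,255],(303,215,348,280),.09),blob('scene',S,[0,120,110],[20,255,255],(315,220,350,260),.09),blob('scene',S,[0,120,140],[20,255,255],(315,220,350,260),.09))
B=([100,120,40],[130,255,255])
print('but',blob('top',T,*B,(303,215,348,280),.05))
print('button',blob('scene',S,[0,120,60],[12,255,255],(370,290,430,360),.136+.09))
E
```

```text
8.775 [0.60383768 0.30964592 0.14313814] 0.04295625472098698
coaster (array([603.2, 282.5,  80.9,  78.5,  88.8]), 86, array([177, 217], dtype=int32), array([207, 246], dtype=int32)) (array([603.9, 286.6,  80.8,  79.1,  56.2]), 98, array([384, 354], dtype=int32), array([420, 387], dtype=int32))
salt (array([534.4, -74.6,  64.2,  62.1,  62.3]), 73, array([312, 238], dtype=int32), array([338, 263], dtype=int32)) (array([537.5, -69.5,  63.7,  62.8, -33.3]), 60, array([321, 228], dtype=int32), array([346, 245], dtype=int32)) (array([537.2, -71.4,  61.9,  59.2, -33.3]), 58, array([321, 228], dtype=int32), array([345, 244], dtype=int32))
but (array([584.2, -67.3,  61.2,  36.3, -81.6]), 68, array([312, 226], dtype=int32), array([334, 242], dtype=int32))
button (array([625.8, 324. ,  16.4,   8.9,  46.9]), 20, array([420, 323], dtype=int32), array([425, 330], dtype=int32))
```

View pics/v3.png

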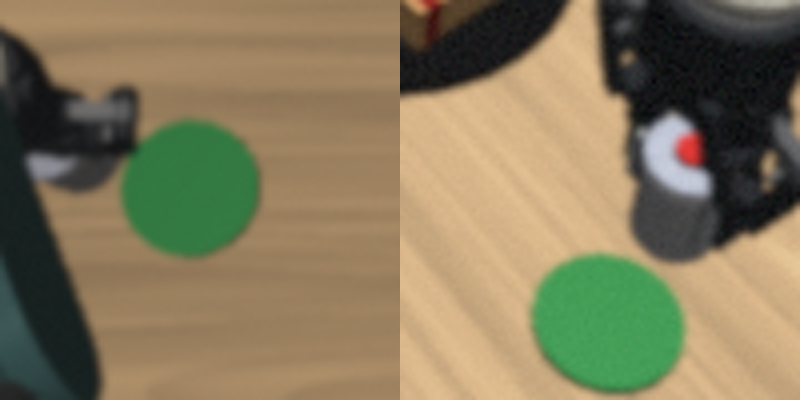

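The canister overshot the coaster in y (0.3095 against 0.284). I shift back and compute its x offset from the button in the scene view.

Call:
apply_moves --commands '[0, 1.28, 0, 0, 0, 1.28, 0, 0, 0, 0, 3, 0, 0, 0, 3, 0, 0, 0, 2, 0, 0, 0, 1, 0, 0, 0, 0, 0, 0, 0, 0, 0]'

```text
time: 9.78
ee_pos: [0.604, 0.2843, 0.0528]
ee_rot: [-0.0, 1.0, 0.001, 0.001]
force: [-0.7, -0.4, -0.6]
finger_gap: 0.0431
grasp_force: 61.0
```

```bash
python3 - <<'E'
from h import *
print(cast('scene',[[422.5,326.5]],.191)-[[.6038,.3096]])
E
python3 look.py 4 '(150,190,240,280)' '(350,310,450,410)'
```

```text
[[ 6.14650577e-05 -9.16930131e-04]]
9.875 [0.60392886 0.28434668 0.05288675] 0.04297988774198032
```

View pics/v4.png

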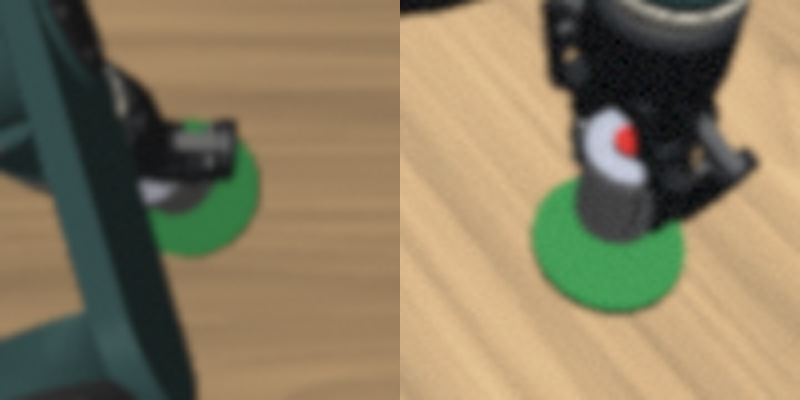

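The canister is over the coaster and upright, and its offset to the TCP is under 1 mm. I lower the last 30 mm gently.

Call:
apply_moves --commands '[0, 0, 1, 0, 0, 0, 0.8, 0, 0, 0, 0.5, 0, 0, 0, 0.3, 0, 0, 0, 0.1, 0, 0, 0, 0.1, 0, 0, 0, 0.05, 0, 0, 0, 0.05, 0, 0, 0, 0, 0, 0, 0, 0, 0]'

```text
time: 11.12
ee_pos: [0.6032, 0.284, 0.0227]
ee_rot: [-0.0, 1.0, 0.001, 0.0]
force: [-1.0, -0.2, 0.3]
finger_gap: 0.0425
grasp_force: 61.0
```

Call:
apply_moves --commands '[0, 0, 0.05, 0, 0, 0, 0, 0, 0, 0, 0, 0]'

```text
time: 11.5
ee_pos: [0.6033, 0.284, 0.0227]
ee_rot: [-0.0, 1.0, 0.001, 0.0]
force: [-1.3, -0.9, 5.3]
finger_gap: 0.0432
grasp_force: 61.1
```

Call:
apply_moves --commands '[0, 0, 0, 0, 0, 0, 0, 0, 0, 0, 0, 0, 0, 0, 0, 0, 0, 0, 0, 0, 0, 0, 0, 0, 0, 0, 0, 0]' --hand 8.54

```text
time: 12.38
ee_pos: [0.6031, 0.284, 0.0218]
ee_rot: [0.0, 1.0, 0.001, 0.0]
force: [0.4, 0.2, 0.0]
finger_gap: 0.0855
grasp_force: 0.0
```

Call:
apply_moves --commands '[0, 0, -1, 0, 0, 0, -2, 0, 0, 0, -3, 0, 0, 0, -4, 0, 0, 0, -4, 0, 0, 0, -2, 0, -0.5, 2.6, 0, 0, -0.5, 2.6, 0, 0, -0.5, 2.6, 0, 0, -0.5, 2.6, 0, 0, -0.5, 2.6, 0, 0, -0.5, 2.6, 0, 0, -0.5, 2.6, 0, 0, -0.5, 2.6, 0, 0, -0.5, 2.6, 0, 0, 0, 0, 0, 0]'

```text
time: 14.38
ee_pos: [0.5587, 0.0485, 0.184]
ee_rot: [0.0, 1.0, -0.001, 0.001]
force: [-0.2, 0.2, -0.4]
finger_gap: 0.0855
grasp_force: 0.0
```

```bash
python3 look.py 5 '(150,190,350,290)' '(300,210,450,410)'; python3 - <<'E'
from h import *
S=np.load('pics/scene5.npz')['p'];T=np.load('pics/top5.npz')['p']
G=([45,100,40],[85,255,255])
print('button',blob('top',T,[0,120,60],[12,255,255],(170,200,230,260),.071),blob('scene',S,[0,120,60],[12,255,255],(380,330,430,390),.071))
print('salt',blob('top',T,[0,100,60],[20,255,255],(303,215,348,280),.09),blob('scene',S,[0,120,125],[20,255,255],(315,220,350,260),.09))
E
```

```text
14.475 [0.558822   0.05015246 0.18335321] 0.0855001919035637
button (array([601.9, 280.3,  13. ,  10.3,  88.8]), 13, array([183, 226], dtype=int32), array([188, 230], dtype=int32)) (array([603.8, 285.3,  11.1,   9.7, -33.7]), 15, array([403, 351], dtype=int32), array([408, 355], dtype=int32))
salt (array([534.4, -74.6,  64.2,  62.1,  62.3]), 73, array([312, 238], dtype=int32), array([338, 263], dtype=int32)) (array([538.2, -69.4,  63.6,  62.1, -89.2]), 59, array([321, 228], dtype=int32), array([346, 245], dtype=int32))
```

View pics/v5.png

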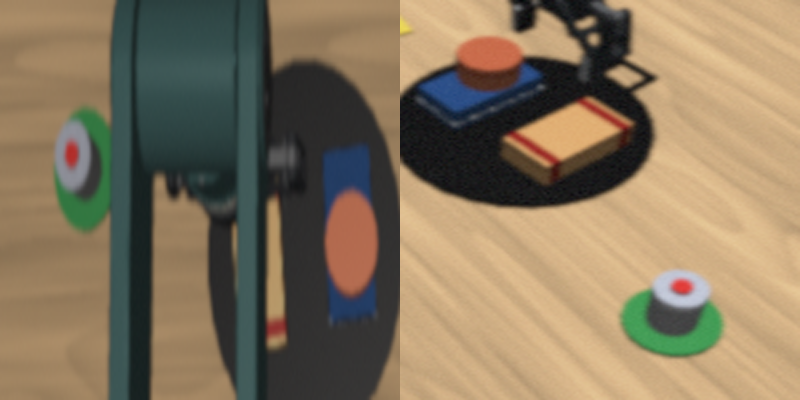

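The canister stands on the coaster, centred within about 1 mm. The salt cellar is still on the blue dish at about (536,-72), so I go to it.

Call:
apply_moves --commands '[-0.4, 2, 0, 0, -0.4, 2.1, 0, 0, -0.4, 2.1, 0, 0, -0.4, 2, 0, 0, -0.4, 2, 0, 0, -0.25, 2, 0, 0, 0, 0, 1.5, 0, 0, 0, 2, 0, 0, 0, 2, 0, 0, 0, 2, 0, 0, 0, 1, 0, 0, 0, 0, 0, 0, 0, 0, 0]'

```text
time: 16.1
ee_pos: [0.5367, -0.0721, 0.0976]
ee_rot: [0.0, 1.0, 0.001, 0.001]
force: [0.4, -0.5, 0.1]
finger_gap: 0.0854
grasp_force: 0.0
```

Call:
apply_moves --commands '[0, 0, 1, 0, 0, 0, 1, 0, 0, 0, 1, 0, 0, 0, 0.8, 0, 0, 0, 0.5, 0, 0, 0, 0, 0, 0, 0, 0, 0]'

```text
time: 16.98
ee_pos: [0.5364, -0.0722, 0.0542]
ee_rot: [0.0, 1.0, 0.001, 0.0]
force: [0.2, 0.3, 0.6]
finger_gap: 0.0853
grasp_force: 0.0
```

Call:
apply_moves --commands '[0, 0, 0, 0, 0, 0, 0, 0, 0, 0, 0, 0, 0, 0, 0, 0, 0, 0, 0, 0, 0, 0, 0, 0, 0, 0, 0, 0]' --hand 5.8

```text
time: 17.85
ee_pos: [0.5368, -0.0722, 0.0548]
ee_rot: [0.0, 1.0, 0.001, 0.001]
force: [-0.1, -1.3, 6.4]
finger_gap: 0.0624
grasp_force: 65.9
```

Call:
apply_moves --commands '[0, 0, -0.3, 0, 0, 0, -0.7, 0, 0, 0, -1.5, 0, 0, 0, -2.5, 0, 0, 0, -2.5, 0, 0, 0, -2.5, 0, 0, 0, -1, 0, 0, 0, 0, 0]'

```text
time: 18.85
ee_pos: [0.5365, -0.0722, 0.1647]
ee_rot: [0.0, 1.0, 0.001, 0.001]
force: [0.4, 0.2, -2.6]
finger_gap: 0.0626
grasp_force: 65.8
```

The salt cellar is held (gap 62.6 mm). I carry it to the marble tile at about (376,332).

Call:
apply_moves --commands '[-0.5, -1.35, 0, 0, -1.1, -2.7, 0, 0, -1.1, -2.7, 0, 0, -1.1, -2.7, 0, 0, -1.1, -2.7, 0, 0, -1.1, -2.7, 0, 0, -1.1, -2.7, 0, 0, -1.1, -2.7, 0, 0, -1.1, -2.7, 0, 0, -1.1, -2.7, 0, 0, -1.1, -2.7, 0, 0, -1.1, -2.7, 0, 0, -1.1, -2.7, 0, 0, -1.1, -2.7, 0, 0, -1.1, -2.7, 0, 0, -0.2, -1.3, 0, 0, 0, 0, 2, 0, 0, 0, 3, 0, 0, 0, 3, 0, 0, 0, 0, 0]'

```text
time: 21.35
ee_pos: [0.3722, 0.3303, 0.0803]
ee_rot: [0.003, 1.0, 0.001, -0.003]
force: [0.9, -0.4, -1.7]
finger_gap: 0.0622
grasp_force: 66.1
```

Call:
apply_moves --commands '[0, 0, 0, 0, 0, 0, 0, 0]'

```text
time: 21.6
ee_pos: [0.3755, 0.3327, 0.0856]
ee_rot: [-0.001, 1.0, 0.001, 0.001]
force: [0.4, -0.3, -2.2]
finger_gap: 0.0623
grasp_force: 66.1
```

```bash
python3 look.py 6 '(120,250,240,370)' '(430,270,550,390)'; python3 - <<'E'
from h import *
S=np.load('pics/scene6.npz')['p']; T=np.load('pics/top6.npz')['p']
for v in (90,125,150): print('salt',blob('scene',S,[0,120,v],[20,255,255],(430,270,550,390),.09+.031))
B=([100,120,40],[130,255,255])
print('but',blob('top',T,*B,(303,215,348,280),.05),blob('scene',S,[100,120,80],[130,255,255],(300,230,360,275),.05))
w=([0,60,90],[30,255,255]);print('boc',blob('top',T,*w,(258,225,300,285),.05))
E
```

```text
21.7 [0.37524337 0.33262774 0.08524717] 0.06252290099539529
salt (array([381.8, 328.8,  67.9,  55.4,  56.4]), 73, array([487, 293], dtype=int32), array([514, 318], dtype=int32))
salt (array([381.1, 329.5,  62.5,  51.7,  56.4]), 70, array([488, 294], dtype=int32), array([513, 317], dtype=int32))
salt (array([380.6, 327.9,  60.8,  48.7,  53. ]), 66, array([489, 294], dtype=int32), array([513, 316], dtype=int32))
but (array([547.2, -70.4, 109.1,  59.2,   4.1]), 122, array([312, 226], dtype=int32), array([337, 269], dtype=int32)) (array([549.5, -66.1, 110.3,  61.2,   4.1]), 91, array([308, 237], dtype=int32), array([352, 265], dtype=int32))
boc (array([529.7,  46.1, 112.6,  63.5,   5.7]), 129, array([265, 233], dtype=int32), array([292, 278], dtype=int32))
```

View pics/v6.png

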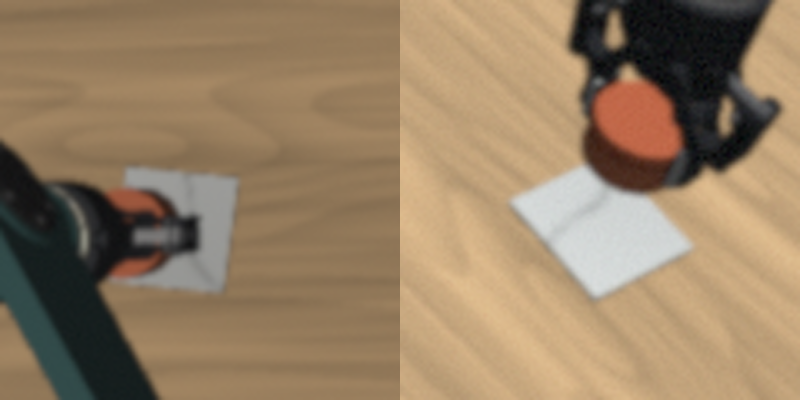

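The salt cellar is over the tile and upright. I lower it with a creep at the end.

Call:
apply_moves --commands '[0, 0, 2, 0, 0, 0, 2, 0, 0, 0, 1.5, 0, 0, 0, 1, 0, 0, 0, 0.5, 0, 0, 0, 0.2, 0, 0, 0, 0.1, 0, 0, 0, 0, 0, 0, 0, 0, 0]'

```text
time: 22.82
ee_pos: [0.3747, 0.3323, 0.0111]
ee_rot: [-0.0, 1.0, 0.001, 0.0]
force: [0.0, -0.9, -1.7]
finger_gap: 0.0625
grasp_force: 66.1
```

Call:
apply_moves --commands '[0, 0, 0.05, 0, 0, 0, 0.05, 0, 0, 0, 0, 0, 0, 0, 0, 0]'

```text
time: 23.32
ee_pos: [0.3747, 0.3323, 0.0107]
ee_rot: [-0.0, 1.0, 0.001, 0.0]
force: [-2.3, -0.9, 5.3]
finger_gap: 0.0625
grasp_force: 66.6
```

Call:
apply_moves --commands '[0, 0, 0, 0, 0, 0, 0, 0, 0, 0, 0, 0, 0, 0, 0, 0, 0, 0, 0, 0, 0, 0, 0, 0]' --hand 8.54

```text
time: 24.08
ee_pos: [0.3744, 0.3321, 0.0097]
ee_rot: [0.0, 1.0, 0.001, -0.0]
force: [-0.5, -0.3, 0.5]
finger_gap: 0.0856
grasp_force: 0.0
```

Call:
apply_moves --commands '[0, 0, -1, 0, 0, 0, -2, 0, 0, 0, -3, 0, 0, 0, -3, 0, 0, 0, -3, 0, 1.4, 2.58, 0, 0, 1.4, 2.58, 0, 0, 1.42, 2.58, 0, 0, 1.42, 2.58, 0, 0, 1.42, 2.58, 0, 0, 1.42, 2.58, 0, 0, 1.42, 2.58, 0, 0, 1.42, 2.58, 0, 0, 1.42, 2.58, 0, 0, 1.42, 2.58, 0, 0, 1.44, 2.6, 0, 0, 0, 0, 0, -0.57, 0, 0, 0, -0.57, 0, 0, 0, 0]'

```text
time: 26.45
ee_pos: [0.5311, 0.0482, 0.1305]
ee_rot: [0.0, 0.999, 0.05, 0.0]
force: [-0.6, -1.0, -1.0]
finger_gap: 0.0851
grasp_force: 0.0
```

```bash
python3 look.py 7 '(120,250,240,370)' '(430,270,550,390)'; python3 - <<'E'
from h import *
S=np.load('pics/scene7.npz')['p']; T=np.load('pics/top7.npz')['p']
print('salt',blob('top',T,[0,120,60],[20,255,255],(120,250,240,370),.046),blob('scene',S,[0,120,125],[20,255,255],(430,270,550,390),.046))
E
```

```text
26.55 [0.53101794 0.04842204 0.13029433] 0.08519363229953109
salt (array([374.4, 325.7,  68.9,  54.7,  89. ]), 72, array([155, 308], dtype=int32), array([182, 330], dtype=int32)) (array([375.5, 332.5,  63.8,  60.4, -33.6]), 72, array([480, 315], dtype=int32), array([508, 337], dtype=int32))
```

View pics/v7.png

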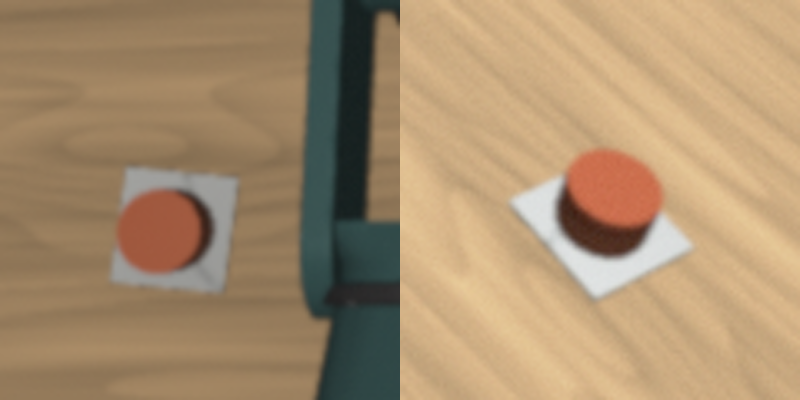

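The salt cellar sits centred on the tile within about 2 mm; its top is at crop (160,231) in the top view. I descend on the bocadillo box.

Call:
apply_moves --commands '[0, 0, 2, 0, 0, 0, 2, 0, 0, 0, 2, 0, 0, 0, 2, 0, 0, 0, 1.5, 0, 0, 0, 1, 0, 0, 0, 0.5, 0, 0, 0, 0, 0, 0, 0, 0, 0]'

```text
time: 27.68
ee_pos: [0.5315, 0.0483, 0.0205]
ee_rot: [0.0, 0.999, 0.05, 0.001]
force: [-0.1, 0.1, 0.1]
finger_gap: 0.0854
grasp_force: 0.0
```

Call:
apply_moves --commands '[0, 0, 0, 0, 0, 0, 0, 0, 0, 0, 0, 0, 0, 0, 0, 0, 0, 0, 0, 0, 0, 0, 0, 0, 0, 0, 0, 0]' --hand 5.4

```text
time: 28.55
ee_pos: [0.5316, 0.0484, 0.0207]
ee_rot: [0.0, 0.999, 0.05, 0.001]
force: [0.1, 0.1, 4.9]
finger_gap: 0.0591
grasp_force: 68.3
```

Call:
apply_moves --commands '[0, 0, -0.3, 0, 0, 0, -0.7, 0, 0, 0, -1.5, 0, 0, 0, -2.5, 0, 0, 0, -2.5, 0, 0, 0, -2.5, 0, 0, 0, -1, 0, 0, 0, 0, 0]'

```text
time: 29.55
ee_pos: [0.5313, 0.0483, 0.1307]
ee_rot: [0.0, 0.999, 0.05, 0.001]
force: [0.1, 0.1, -1.4]
finger_gap: 0.0588
grasp_force: 67.6
```

Call:
apply_moves --commands '[0, 0, 0, 0.885, 0, 0, 0, 0.885, 0, 0, 0, 0.885, 0, 0, 0, 0.885, -0.2, 1.5, 0, 0, -0.4, 2.5, 0, 0, -0.45, 2.6, 0, 0, -0.45, 2.6, 0, 0, -0.45, 2.7, 0, 0, -0.45, 2.7, 0, 0, -0.45, 2.7, 0, 0, -0.45, 2.7, 0, 0, -0.45, 2.7, 0, 0, -0.45, 2.7, 0, 0, -0.45, 2.7, 0, 0, -0.45, 2.7, 0, 0, -0.45, 2.7, 0, 0, -0.45, 2.6, 0, 0, -0.45, 2.5, 0, 0, -0.45, 2.17, 0, 0]'

```text
time: 32.05
ee_pos: [0.3775, -0.3373, 0.1289]
ee_rot: [-0.0, 0.995, -0.104, -0.001]
force: [-0.3, 1.3, -2.0]
finger_gap: 0.059
grasp_force: 67.6
```

Call:
apply_moves --commands '[0, 0, 2, 0, 0, 0, 2, 0, 0, 0, 2, 0, 0, 0, 0, 0, 0, 0, 0, 0]'

```text
time: 32.67
ee_pos: [0.379, -0.3367, 0.0703]
ee_rot: [0.0, 0.995, -0.104, 0.0]
force: [0.8, -0.5, -0.9]
finger_gap: 0.0588
grasp_force: 67.5
```

```bash
python3 look.py 8 '(370,250,490,370)' '(265,110,385,230)'; python3 - <<'E'
from h import *
from bench import status
S=np.load('pics/scene8.npz')['p']
w=([0,60,90],[30,255,255])
print('boc',blob('scene',S,*w,(295,120,360,200),.05+.05))
print(status.state()['ee_rot'])
E
```

```text
32.775 [ 0.37956384 -0.33703948  0.07102544] 0.059222156808815915
boc (array([ 320.1, -343.1,  430.5,  117.7,   52.5]), 258, array([316, 120], dtype=int32), array([359, 199], dtype=int32))
[ 8.05935793e-04  9.94610900e-01 -1.03672120e-01  7.74909442e-04]
```

View pics/v8.png

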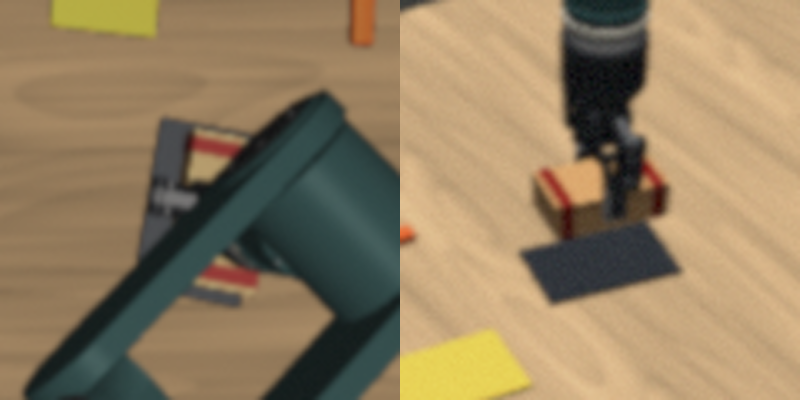

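The box is level and aligned over the slate. I lower it.

Call:
apply_moves --commands '[0, -0.05, 2, 0, 0, 0, 1.5, 0, 0, 0, 1, 0, 0, 0, 0.7, 0, 0, 0, 0.3, 0, 0, 0, 0.2, 0, 0, 0, 0.1, 0, 0, 0, 0, 0, 0, 0, 0, 0]'

```text
time: 33.9
ee_pos: [0.3796, -0.3361, 0.0127]
ee_rot: [0.0, 0.995, -0.104, 0.0]
force: [-2.1, 1.0, 4.5]
finger_gap: 0.0591
grasp_force: 68.2
```

Call:
apply_moves --commands '[0, 0, 0, 0, 0, 0, 0, 0, 0, 0, 0, 0, 0, 0, 0, 0, 0, 0, 0, 0, 0, 0, 0, 0]' --hand 8.54

```text
time: 34.65
ee_pos: [0.3794, -0.3358, 0.0118]
ee_rot: [0.0, 0.995, -0.104, 0.0]
force: [0.2, 1.0, -0.0]
finger_gap: 0.0857
grasp_force: 0.0
```

Call:
apply_moves --commands '[0, 0, -1, 0, 0, 0, -2, 0, 0, 0, -3, 0, 0, 0, -3, 0, 0, 0, -3, 0, 1, -2.7, 0, 0, 1, -2.7, 0, 0, 1, -2.7, 0, 0, 1, -2.7, 0, 0, 1, -2.7, 0, 0, 1, -2.7, 0, 0, 1, -2.7, 0, 0, 1, -2.7, 0, 0, 1, -2.7, 0, 0, 1, -2.7, 0, 0, 1, -2.7, 0, 0, 0, 0, 0, -0.8, 0, 0, 0, -0.8, 0, 0, 0, -0.8, 0, 0, 0, -0.8]'

```text
time: 37.15
ee_pos: [0.5484, -0.0679, 0.1327]
ee_rot: [0.0, 0.999, 0.037, 0.0]
force: [0.5, 0.0, -0.5]
finger_gap: 0.0854
grasp_force: 0.0
```

Call:
apply_moves --commands '[0, 0, 1, 0, 0, 0, 1, 0, 0, 0, 1, 0, 0, 0, 0, 0, 0, 0, 0, 0]'

```text
time: 37.78
ee_pos: [0.5484, -0.068, 0.1018]
ee_rot: [0.0, 0.999, 0.036, 0.0]
force: [-0.3, 0.2, -0.2]
finger_gap: 0.0852
grasp_force: 0.0
```

```bash
python3 look.py 9 '(370,250,490,370)' '(265,110,385,230)'; python3 - <<'E'
from h import *
S=np.load('pics/scene9.npz')['p']; T=np.load('pics/top9.npz')['p']
w=([0,90,90],[30,255,255])
print('boc',blob('top',T,*w,(400,280,460,350),.042),blob('scene',S,*w,(295,160,360,210),.042))
E
```

```text
37.875 [ 0.5486235  -0.06799174  0.10229431] 0.0856664251340198
boc (array([ 374.3, -332.7,  174.5,  149.2,   -2.4]), 256, array([400, 280], dtype=int32), array([459, 349], dtype=int32)) (array([ 440.5, -347. ,  243.3,   70.9,   57.1]), 158, array([295, 160], dtype=int32), array([317, 209], dtype=int32))
```

View pics/v9.png

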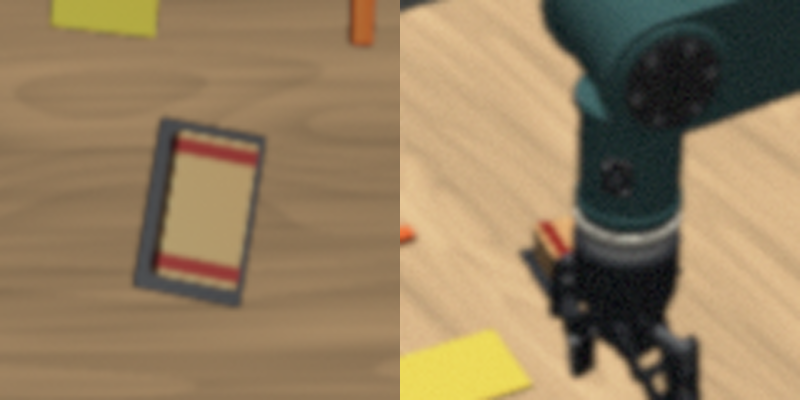

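The bocadillo box lies aligned on the slate. Next is the butter dish.

Call:
apply_moves --commands '[0, 0, 2, 0, 0, 0, 2, 0, 0, 0, 2, 0, 0, 0, 1.2, 0, 0, 0, 0.9, 0, 0, 0, 0, 0, 0, 0, 0, 0]'

```text
time: 38.75
ee_pos: [0.5489, -0.0681, 0.0216]
ee_rot: [0.0, 0.999, 0.036, 0.001]
force: [-1.3, 0.4, 0.5]
finger_gap: 0.0854
grasp_force: 0.0
```

Call:
apply_moves --commands '[0, 0, 0, 0, 0, 0, 0, 0, 0, 0, 0, 0, 0, 0, 0, 0, 0, 0, 0, 0, 0, 0, 0, 0, 0, 0, 0, 0]' --hand 5.4

```text
time: 39.62
ee_pos: [0.5491, -0.068, 0.0219]
ee_rot: [0.0, 0.999, 0.036, 0.001]
force: [0.2, -0.2, 6.0]
finger_gap: 0.059
grasp_force: 68.6
```

Call:
apply_moves --commands '[0, 0, -0.3, 0, 0, 0, -0.7, 0, 0, 0, -1.5, 0, 0, 0, -2.5, 0, 0, 0, -2.5, 0, 0, 0, -1.5, 0, 0, 0, -1, 0, 0, 0, 0, 0]'

```text
time: 40.62
ee_pos: [0.5486, -0.068, 0.1214]
ee_rot: [0.0, 0.999, 0.036, 0.001]
force: [-0.4, -0.1, -3.8]
finger_gap: 0.0587
grasp_force: 67.8
```

```bash
python3 - <<'E'
from h import *
from bench import status
print(cast('top',[[432.25,313]],.042))
s=status.state();w,x,y,z=s['ee_rot'];p=s['ee_pos'];print(p,s['ee_rot'])
yaw=2*np.degrees(np.arctan2(y,x));t=np.radians(-7.5)
d=np.array([.5858,-.2754])-p[:2]
print('turn',(yaw+7.5)/5,'xy cm after turn',100*(d@[np.cos(t),np.sin(t)]),100*(d@[np.sin(t),-np.cos(t)]))
E
```

```text
[[ 0.37713822 -0.33901081]]
[ 0.54856014 -0.06799209  0.12139715] [1.80245127e-04 9.99363994e-01 3.56548942e-02 5.51729975e-04]
turn 2.3173233561370274 xy cm after turn 6.399342909644459 20.077272582851815
```

The bocadillo box is within 1 mm of the slate's centre. I carry the dish to the yellow board.

Call:
apply_moves --commands '[0, 0, 0, 0.77, 0, 0, 0, 0.77, 0, 0, 0, 0.78, 0.4, 1, 0, 0, 0.6, 2, 0, 0, 0.8, 2.5, 0, 0, 0.8, 2.5, 0, 0, 0.8, 2.5, 0, 0, 0.8, 2.5, 0, 0, 0.8, 2.5, 0, 0, 0.8, 2.5, 0, 0, 0.6, 1.3, 0, 0, 0, 0.78, 0, 0, 0, 0, 2, 0, 0, 0, 2, 0, 0, 0, 1, 0, 0, 0, 0, 0, 0, 0, 0, 0]'

```text
time: 42.88
ee_pos: [0.5859, -0.2753, 0.0715]
ee_rot: [0.0, 0.998, -0.065, 0.001]
force: [-0.1, 0.5, -3.0]
finger_gap: 0.0587
grasp_force: 67.9
```

```bash
python3 look.py 10 '(345,180,465,300)' '(220,150,340,270)'; python3 -c "
from bench import status;print(status.state()['ee_rot'])"
```

```text
42.975 [ 0.58615733 -0.27564763  0.07204562] 0.05892744184710404
[ 5.38867332e-04  9.97856219e-01 -6.54343389e-02  1.01168039e-03]
```

View pics/v10.png

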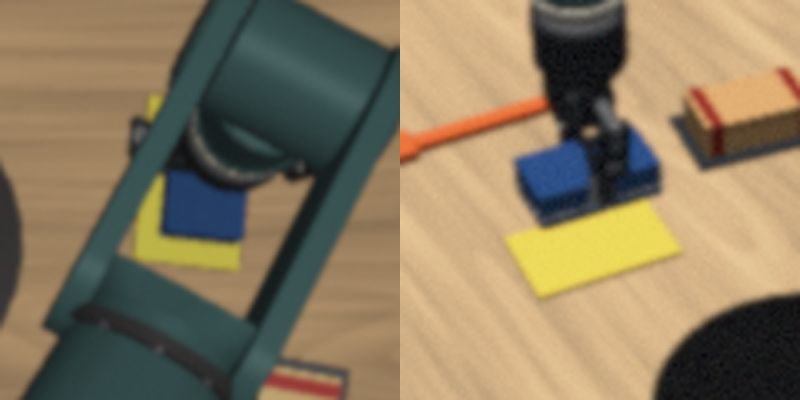

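The dish is level and aligned over the board. I lower it to TCP z of about 0.0135.

Call:
apply_moves --commands '[0, 0, 2, 0, 0, 0, 1.5, 0, 0, 0, 1, 0, 0, 0, 0.7, 0, 0, 0, 0.3, 0, 0, 0, 0.15, 0, 0, 0, 0.1, 0, 0, 0, 0, 0, 0, 0, 0, 0]'

```text
time: 44.1
ee_pos: [0.5859, -0.2756, 0.0139]
ee_rot: [0.0, 0.998, -0.066, 0.001]
force: [-0.2, -0.6, -1.6]
finger_gap: 0.0586
grasp_force: 67.8
```

Call:
apply_moves --commands '[0, 0, 0.05, 0, 0, 0, 0.05, 0, 0, 0, 0, 0, 0, 0, 0, 0]'

```text
time: 44.6
ee_pos: [0.5858, -0.2756, 0.0139]
ee_rot: [0.0, 0.998, -0.066, 0.001]
force: [-2.8, 0.4, 4.8]
finger_gap: 0.0587
grasp_force: 68.9
```

Contact. I release, rise, and clear towards the base so the cameras can see.

Call:
apply_moves --commands '[0, 0, 0, 0, 0, 0, 0, 0, 0, 0, 0, 0, 0, 0, 0, 0, 0, 0, 0, 0, 0, 0, 0, 0]' --hand 8.54

```text
time: 45.35
ee_pos: [0.5855, -0.2754, 0.0123]
ee_rot: [0.0, 0.998, -0.066, 0.0]
force: [-0.5, -0.6, 0.1]
finger_gap: 0.0852
grasp_force: 0.0
```

Call:
apply_moves --commands '[0, 0, -1, 0, 0, 0, -2, 0, 0, 0, -3, 0, 0, 0, -4, 0, 0, 0, -5, 0, 0, 0, -3, 0, -2, -3, 0, 0, -2, -3, 0, 0, -2, -3, 0, 0, -2, -3, 0, 0, -2, -3, 0, 0, -2, -3, 0, 0, -2, -3, 0, 0, -2, -3, 0, 0, 0, 0, 0, 0, 0, 0, 0, 0]'

```text
time: 47.35
ee_pos: [0.4587, -0.0169, 0.1937]
ee_rot: [0.0, 0.998, -0.065, 0.001]
force: [-0.1, -0.5, -0.5]
finger_gap: 0.0852
grasp_force: 0.0
```

```bash
python3 - <<'E'
from h import *
from bench import read_camera
P={c:read_camera(c)[0] for c in('top','scene')}; T=P['top'];S=P['scene']
cv2.imwrite('pics/v11.png',np.hstack([cv2.resize(T[140:360,130:500,::-1],(400,238)),cv2.resize(S[150:400,180:540,::-1],(400,278))[:238]]))
cv2.imwrite('pics/v11.png',np.vstack([cv2.resize(T[140:360,90:500,::-1],(560,300)),cv2.resize(S[150:400,180:540,::-1],(560,300))]))
B=([100,120,80],[130,255,255])
print('but',blob('top',T,*B,(375,200,430,270),.042),blob('scene',S,*B,(240,180,315,245),.042))
print('salt',blob('top',T,[0,120,110],[20,255,255],(140,290,205,345),.046),blob('scene',S,[0,120,125],[20,255,255],(450,290,530,365),.046))
E
```

```text
but (array([ 583. , -276.2,  103.6,   54. ,   -7.6]), 116, array([392, 212], dtype=int32), array([415, 253], dtype=int32)) (array([ 590.6, -269.9,  105.6,   55.6,   -7.4]), 87, array([257, 205], dtype=int32), array([296, 225], dtype=int32))
salt (array([374.5, 329.4,  61.6,  54.7,  89. ]), 68, array([155, 308], dtype=int32), array([179, 330], dtype=int32)) (array([375.5, 332.5,  63.8,  60.4, -33.6]), 72, array([480, 315], dtype=int32), array([508, 337], dtype=int32))
```

View pics/v11.png

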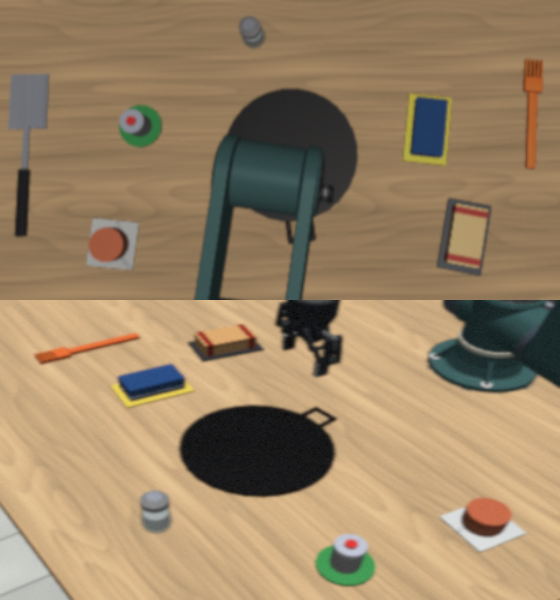

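The top and scene views show the budare clear and all four items upright on their places within about 2 mm, with the shaker and brush where they were. I hand in.

```bash
python3 -c "
from bench import robot;print(robot.job_done())"
```

```text
the job is handed in; nothing more can be done
None
```

The job is handed in at about 47 s of the 131 s allowed: the budare is clear, and the canister, salt cellar, bocadillo box and butter dish stand upright on their places, each centred to within about 3 mm by the cameras; the shaker and brush were not touched.

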